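# Gang-clamp three grooved blocks and hold the sprung lever at its third click

### The arm

A 6-joint arm with a two-finger parallel gripper is mounted at the origin on a cart in front of the work surface, level with it; the furniture and walls round the work are solid. World frame = base frame: x ahead of the robot, y to its left, z up, the work surface at z = 0. Lengths are in m, angles in rad, forces in N, time in s.
With the tool pointing down it reaches from about 0.35 to 0.775 m from the base axis. Payload 7.3 kg.
Tool frame: the origin (TCP) lies at the centre of the arm's flange, where the gripper is bolted on; the fingertips stand 178 mm ahead of it and the grasp point (between the pads) lies 159 mm ahead of it (tip_extent is the distance from the TCP to the fingertips, in m); z points along the fingers, y is the line along which they close (so a half turn about z gives the same grasp; the last joint's range is limited). The gripper opens to 92 mm and grips with 3 to 60 N. Pads are 19 mm wide; open, the fingers measure 130 mm over their backs; the gripper's body (75 mm by 190 mm) begins 47 mm behind the grasp point.
Start: joints at [0.961, 0.342, 1.524, -0, 1.275, -0.146], TCP at [0.235, 0.47, 0.405] pointing down, gripper open.
Joint ranges: [-2.53, 2.53], [-0.77, 2.02], [0.04, 2.7], [-1, 4.14], [0.28, 2.66], [-3.11, 3.11]. Speed limits (rad/s): [2.57, 2.57, 3.14, 3.14, 3.14, 3.14].

### API

Orientations are given as [roll, pitch, yaw] about the fixed x, y, z axes, in that order (R = Rz(yaw) Ry(pitch) Rx(roll)).
In Python, from cell import * gives the robot as it stands.
- The arm moves only by the tool arm_command, never from a script. Its arguments are lists of equal length, an entry for each row: "xyz": the shift along the world's x, y, z in mm, a list of three; "spin": the turn about the world's z in degrees. In form: {"xyz": [[tx, ty, tz], ...], "spin": [spin, ...]}. A call has 1 to 20 rows; each row shifts and turns the commanded pose from where the row before left it; what a row does not reach is not made up. A row lasts 1/10 s, in which the tool goes at most 50 mm and 8.59 degrees, less where a joint would pass 70% of its speed; a pose out of reach is approached as far as the arm can. A call with a gripper value outside its range is refused whole. "jaw" is the opening, from -1 (shut) to 1 (fully open), set as the call begins (left out, the last holds). The fingers move at their own pace and stop on an object; "squeeze" is the grip in N (left out, the last holds). Time passes only in rows, so rows that do not move let the fingers close. It gives the time, the measured TCP pose, the force, the opening and the grip force at its end, in the units of the state.
- observe(): the state, without advancing time (a new reading comes with each control period).
- read_camera(name): name is "scene" or "top" or "wrist"; returns a dict with "img" (400x640x3 uint8, red, green, blue), "depth" (400x640 float32, m along the optical axis (not along the pixel's ray), 0 where there is no reading), "fx", "fy", "cx", "cy" (pixels), "dist_coeffs" ([k1, k2, p1, p2, k3] as OpenCV has them; the pictures are not rectified), "world_from_camera" (4x4, takes a point from camera to world coordinates). Camera axes: x right, y up, looking along -z (the intrinsics and any distortion apply to the point x, -y, -z); pixel columns grow to the right and rows downward; lengths in m; the calibration is good to about 2 mm. A picture is of the moment at which its call begins.
- hand_in(): hands the job in; it is judged then, once.
The state is a dict: "time": time; "qpos": joint angles; "qvel": joint speeds; "joint_efforts": joint torques, N m; "tool_pos": TCP position; "tool_rot": TCP orientation; "contact_force": force on the tool from outside, world axes, zero at the start; "torque": the same for the moment, N m; "opening": finger opening in m; "grip_force": force on a finger pad.
Only numpy, scipy, OpenCV 4.12 (cv2) and the standard library are available. Lean on these libraries where they do the work, as an engineer would, in place of code of your own. Each camera call takes 0.05 s, during which the arm holds its last target. There are 200 camera calls.

### The job

Set the two loose grooved blocks on the clamp's base, side by side and snug behind the block already at the end stop, grooves up and lined up in one straight channel, and let go of them. Then swing the clamp's spring-return lever by its upright post past the first two clicks to the third click, not on to its end stop, and finish while still holding it there, so that the pad keeps the whole row squeezed against the stop. Leave the tape measure, the tin and the bench dog where they are.

Things in the scene. Friction and masses are not known exactly. Their poses are not given: they have to be found in the camera images.
- clamp_base: Plywood base of the gang clamp, fixed to the bench, 12 mm thick, 84 mm along x, y from -155 to +130 mm, plus a 27 mm flap towards -x at the lever's end. Origin on its underside, z up; x = 0 is the row's centre line; blocks stand on its top at z 12 mm. Tight against the end stop, their centres are at y +97, +61, +25 mm. All but the lever's post is under 50 mm high.
- stop_face (a point): Middle of the inner face of the aluminium end stop, at the base's top (base x 0, y +115, z 12 mm). The stop is 64 mm wide, 26 mm high. Axes as the base's; the row runs from here towards -y, to the pad.
- lever (a joint): Hand lever, rad: 0 at rest, growing clockwise seen from above. A spring always drives it back. Clicks at 0.3, 0.6, 0.9 (felt only, none holds it); hard end stop at 1.2. In the base frame it points at pi + 0.45 - value, anticlockwise from +x: at rest to -x and a bit -y; its post swings to +y. It drives the pad 30 mm per rad.
- lever_pivot (a point): On the lever's upright pivot axis, at the base's top (base x 0, y -115, z 12 mm); axes as the base's. The post is 80 mm from this axis.
- third_mark (a point): The third of three short dark raised marks on the flap under the lever, 64 mm from the pivot axis, one below the middle of the lever at each click; the third is the one nearest the row.
- grip_post: Upright round dark wooden post on the lever's end, 80 mm from the pivot, 16 mm in diameter (22 at the foot, 20 at the top knob), 64 mm tall. Origin at its foot on the axis, 34 mm above the bench; its top is 98 mm above the bench; the 16 mm shank lies 44 to 84 mm above the bench. It spins freely on the lever, z up. Pushing it takes about 3 N at first, about 9 N at the third click on a full row.
- pressure_pad: Black sprung pad facing the end stop, 56 mm wide, 24 mm high; its face is 30 mm from this origin towards the base's +y and rests at base y -16 mm. It gives up to 12 mm, from 3 N, 0.8 N more per mm. It meets a tight row at about 0.77 rad of the lever and presses it with about 6 N at the third click.
- block_first: Pale wooden block 60 x 36 x 30 mm (its x, y, z), 60 g, with a groove 12 mm wide and 10 mm deep across its top along its y, through the middle. Origin at the centre of its underside, z up out of the grooved side. It already stands on the base, up to 5 mm from the end stop, its 60 mm side across the base.
- block_a: Loose block, the same shape as block_first, standing groove up on the bench to the left of the clamp. Pick it across its 60 mm length; either way round and either order in the row is right.
- block_b: Loose block like block_a, also on the bench to the left of the clamp.
- tape_measure: Tape measure, 72 x 79 x 64 mm, a bystander; origin at its underside.
- wax_tin: Round tin, 83 mm across and 27 mm high, a bystander; origin at its underside.
- bench_dog: Small brass-coloured peg, 24 mm across and 70 mm tall, standing upright, a bystander; origin at its underside.
Mind the look-alikes: they are no part of the job. What is shaped like the block_a but green is not meant.

How it is judged:
On the way, in this order (a step that is already met when the one before it is completed fails the run):
1. both loose blocks stand in the row with the first block, gaps under 10 mm, let go, while the lever is still at rest (x of block_first in the frame of clamp_base between -0.009 and 0.009 m and z of block_first in the frame of clamp_base between 0.008 and 0.016 m and angle between each of block_first, block_a, block_b's own z axis and vertical below 0.1 rad and angle between the x axis of each of block_first, block_a, block_b and the x axis of clamp_base, either way round below 0.17 rad and x of block_a in the frame of clamp_base between -0.009 and 0.009 m and z of block_a in the frame of clamp_base between 0.008 and 0.016 m and x of block_b in the frame of clamp_base between -0.009 and 0.009 m and z of block_b in the frame of clamp_base between 0.008 and 0.016 m and y of block_first in the frame of clamp_base above 0.085 m and ((distance between block_first and block_a below 0.046 m and distance between block_a and block_b below 0.046 m and distance between block_first and block_b above 0.06 m) or (distance between block_first and block_b below 0.046 m and distance between block_b and block_a below 0.046 m and distance between block_first and block_a above 0.06 m)) and contact force between the fingers and block_first below 0.3 N and contact force between the fingers and block_a below 0.3 N and contact force between the fingers and block_b below 0.3 N and value of joint lever below 0.15 rad), for 0.2 s.
2. the lever is swung past the second click (value of joint lever above 0.65 rad).
At the end, for the whole second after the job is handed in: Three blocks groove up on the base, within 9 mm of the centre line and 0.12 rad of square, first within 5 mm of the stop, pressed in a row (1 N between neighbours, 1.5 N at the pad); the fingers hold the lever by its post (over 1 N) at the third click, 0.79 to 1.02 rad (x of block_first in the frame of clamp_base between -0.009 and 0.009 m and z of block_first in the frame of clamp_base between 0.008 and 0.016 m and angle between each of block_first, block_a, block_b's own z axis and vertical below 0.1 rad and angle between the x axis of each of block_first, block_a, block_b and the x axis of clamp_base, either way round below 0.12 rad and x of block_a in the frame of clamp_base between -0.009 and 0.009 m and z of block_a in the frame of clamp_base between 0.008 and 0.016 m and x of block_b in the frame of clamp_base between -0.009 and 0.009 m and z of block_b in the frame of clamp_base between 0.008 and 0.016 m and y of block_first in the frame of clamp_base above 0.092 m and ((contact force between block_first and block_a above 1 N and contact force between block_a and block_b above 1 N and contact force between block_b and pressure_pad above 1.5 N) or (contact force between block_first and block_b above 1 N and contact force between block_b and block_a above 1 N and contact force between block_a and pressure_pad above 1.5 N)) and value of joint lever between 0.79 and 1.02 rad and contact force between the fingers and grip_post above 1 N); the arm keeps its last pose, push and grip.
It fails at once if the tape measure is moved by more than 30 mm (distance of tape_measure from where it was at the start of the episode above 0.03 m).
It fails at once if the tin is moved by more than 30 mm (distance of wax_tin from where it was at the start of the episode above 0.03 m).
It fails at once if the bench dog is moved by more than 30 mm (distance of bench_dog from where it was at the start of the episode above 0.03 m).
It also fails if it takes over 58 s, if anything falls off the work surface, if the arm or the gripper's body presses on something with over 40 N, if the wrist force passes 120 N, or if a joint passes its speed limit or range.

## Working session

There is one attempt and no reset: what is moved stays moved. The work goes in short steps, Python scripts to look and compute and a tool call to move; the robot and the scene stay as the last step left them, time stands still between calls to the robot, and variables do not carry over. Pictures are saved under pics/ and viewed, at most 10 in all, crops included, and the job is handed in when it is done.

Besides the shell and the picture viewer there is one more tool, called as name([rows], argument=value, ...), one row to a line, values as JSON. arm_command: Moves the arm, as the interface text tells. Its arguments: {"type":"object","properties":{"xyz":{"type":"array","items":{"type":"array","items":{"type":"number"}}},"spin":{"type":"array","items":{"type":"number"}},"jaw":{"type":"number"},"squeeze":{"type":"number"}},"required":["xyz","spin"]}

```bash
ls; mkdir -p pics; cat > h.py <<'E'
from cell import *
import numpy as np, cv2
def cam(n):
    c=read_camera(n); c['K']=np.array([[c['fx'],0,c['cx']],[0,c['fy'],c['cy']],[0,0,1.]]); c['d']=np.array(c['dist_coeffs'],float); return c
def ray(c,uv):
    p=cv2.undistortPoints(np.array(uv,float).reshape(-1,1,2),c['K'],c['d']).reshape(-1,2)
    d=np.c_[p[:,0],-p[:,1],-np.ones(len(p))]; T=np.array(c['world_from_camera']); return T[:3,3],d@T[:3,:3].T
def plane(c,uv,z):
    o,d=ray(c,uv); return o+d*((z-o[2])/d[:,2])[:,None]
def deproj(c,uv):
    o,d=ray(c,uv); uv=np.array(uv,int).reshape(-1,2); return o+d*c['depth'][uv[:,1],uv[:,0]][:,None]
def tri(c1,u1,c2,u2):
    o1,d1=ray(c1,u1);o2,d2=ray(c2,u2);d1=d1[0];d2=d2[0]
    s=np.linalg.lstsq(np.c_[d1,-d2],o2-o1,rcond=None)[0]
    a=o1+s[0]*d1;b=o2+s[1]*d2; return (a+b)/2,np.linalg.norm(a-b)
def save(c,n): cv2.imwrite('pics/'+n+'.png',c['img'][:,:,::-1])
E
python3 - <<'E'
from h import *
for n in('top','scene'):
    c=cam(n); save(c,n+'0'); print(n,np.round(c['world_from_camera'],3).tolist(),c['fx'],c['d'], (c['depth']>0).mean())
s=observe(); print(s)
E
```

```text
pics
top [[-0.038, 0.936, -0.35, -0.104], [-0.999, -0.033, 0.018, 0.048], [0.005, 0.35, 0.937, 1.638], [0.0, 0.0, 0.0, 1.0]] 496.9035417616018 [-0.11224458  0.          0.          0.          0.        ] 0.9959453125
scene [[0.604, 0.581, -0.545, -0.145], [-0.797, 0.43, -0.425, -0.464], [-0.013, 0.691, 0.723, 0.908], [0.0, 0.0, 0.0, 1.0]] 428.09160973635574 [0.02341877 0.         0.         0.         0.        ] 0.99613671875
{'time': 0.1, 'qpos': array([ 9.61057526e-01,  3.42647379e-01,  1.52489714e+00,  5.51857101e-06,
        1.27540121e+00, -1.46004604e-01]), 'qvel': array([-0.00092676, -0.0021464 , -0.00246796,  0.00020119,  0.00018229,
        0.00022153]), 'joint_efforts': array([ 1.62919729e-03, -4.32005239e+01, -2.44695300e+01,  7.17996061e-02,
        5.25537122e-02, -6.09946278e-05]), 'tool_pos': array([0.23474337, 0.46946865, 0.40412574]), 'tool_rot': array([-3.14025474e+00, -2.02075193e-04,  2.67785671e+00]), 'contact_force': array([ 0.63183596, -0.3741415 ,  0.30722998]), 'torque': array([ 0.01072589, -0.00955956,  0.01276589]), 'grip_force': 0.0, 'opening': 0.09170371207980359}
```

View pics/top0.png

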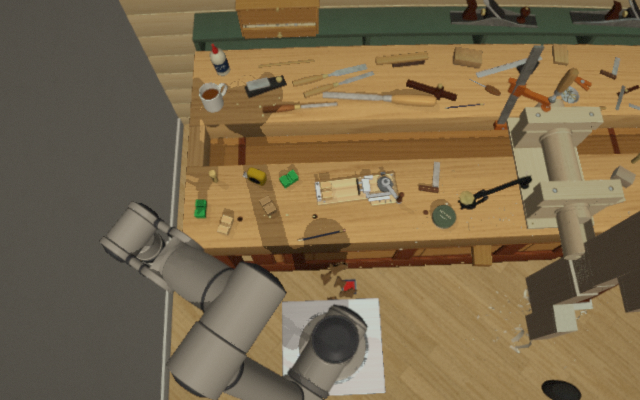

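View pics/scene0.png

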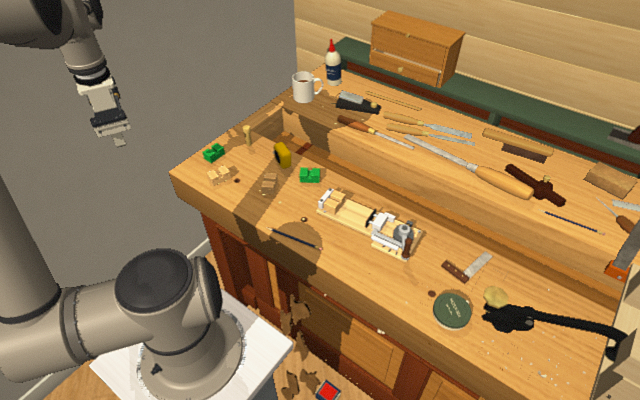

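The top view shows the clamp at about (357,190), with its end stop on the left and the lever post at (400,197). Candidates for the loose blocks:
- Pale: (226,225) and (268,207). I choose these.
- Green look-alikes: (200,208) and (289,178).

The scene view has the pale blocks at (220,175) and (269,183), and the green ones at (214,152) and (310,175). I'll check this in one crop and locate them roughly.

```bash
python3 - <<'E'
from h import *
t=cam('top');s=cam('scene')
a=cv2.resize(t['img'][165:245,190:310],(600,400),interpolation=cv2.INTER_CUBIC)
b=cv2.resize(s['img'][130:270,190:430],(600,350)[:2],interpolation=cv2.INTER_CUBIC)
o=np.zeros((600,800,3),np.uint8); a=cv2.resize(a,(450,300)); b=cv2.resize(b,(514,300)); o[:300,:450]=a;o[300:,:514]=b
cv2.imwrite('pics/comp.png',o[:,:,::-1])
P=[(226,225),(268,207),(200,208),(289,178),(213,175),(256,176),(320,190),(343,190),(385,182),(400,197),(444,216)]
for p,q in zip(P,deproj(t,P)): print('top',p,q.round(3))
P=[(220,175),(269,183),(310,175),(214,152),(325,197),(336,203),(407,232)]
for p,q in zip(P,deproj(s,P)): print('sc',p,q.round(3))
w=cam('wrist');print(np.round(w['world_from_camera'],3).tolist(),w['fx'],w['d'])
E
```

```text
top (226, 225) [0.413 0.343 0.018]
top (268, 207) [0.472 0.199 0.022]
top (200, 208) [0.475 0.434 0.025]
top (289, 178) [0.574 0.124 0.029]
top (213, 175) [0.575 0.382 0.077]
top (256, 176) [0.573 0.236 0.061]
top (320, 190) [0.534 0.017 0.007]
top (343, 190) [ 0.528 -0.064  0.016]
top (385, 182) [ 0.541 -0.209  0.046]
top (400, 197) [ 0.472 -0.25   0.077]
top (444, 216) [ 0.416 -0.406  0.025]
sc (220, 175) [0.413 0.339 0.02 ]
sc (269, 183) [0.468 0.19  0.03 ]
sc (310, 175) [0.575 0.122 0.019]
sc (214, 152) [0.476 0.432 0.019]
sc (325, 197) [0.516 0.024 0.034]
sc (336, 203) [ 0.508 -0.02   0.045]
sc (407, 232) [ 0.535 -0.223  0.043]
[[0.447, -0.859, -0.248, 0.167], [0.894, 0.43, 0.125, 0.503], [-0.001, -0.277, 0.961, 0.385], [0.0, 0.0, 0.0, 1.0]] 343.613464898888 [-0.02337381  0.          0.          0.          0.        ]
```

View pics/comp.png

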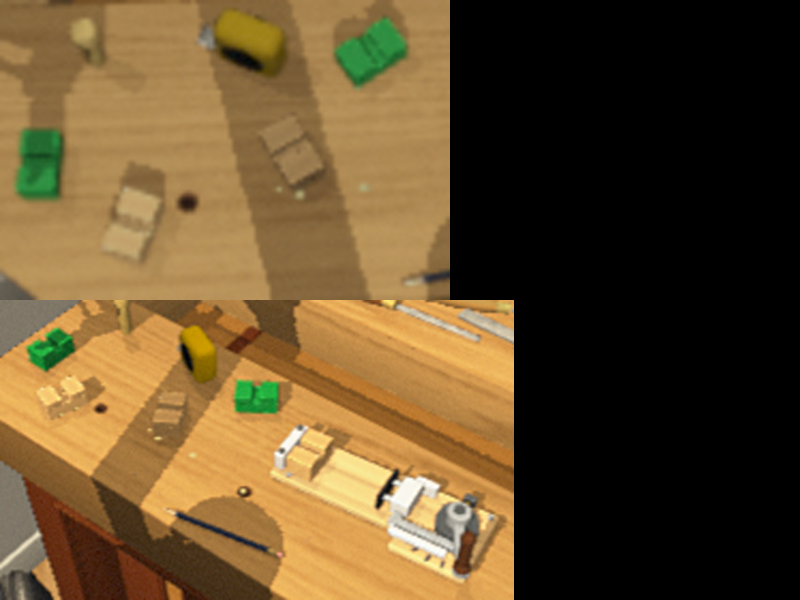

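The crop confirms the pale blocks: block A at top (226,225) is lit, block B at (268,207) is in shadow, and the green ones are decoys. Next I move the wrist camera over them.

arm_command([
  [22,-24,-2],
  [22,-24,-2],
  [22,-24,-2],
  [22,-24,-2],
  [22,-24,-2],
  [22,-24,-2],
  [22,-24,-2],
  [22,-22,-2],
  [0,0,0],
  [0,0,0],
], spin=[-8,-8,-8,-8,-8,-8,-8,-7.4,0,0], jaw=1)

```text
time: 1.25
tool_pos: [0.411, 0.2792, 0.3885]
tool_rot: [-3.141, -0.0, 1.571]
contact_force: [-1.1, 0.2, -1.2]
opening: 0.092
grip_force: 0.0
```

```bash
python3 - <<'E'
from h import *
w=cam('wrist');save(w,'w1')
s=observe();print(s['time'],s['tool_pos'],s['tool_rot'],s['qpos'].round(2))
np.save('w1.npy',w,allow_pickle=True)
print(np.round(w['world_from_camera'],3).tolist())
E
```

```text
1.3 [0.41056299 0.27974467 0.38864609] [-3.14103774e+00 -1.62636826e-04  1.57243753e+00] [0.44 0.3  1.63 0.   1.21 0.44]
[[1.0, -0.001, 0.001, 0.41], [0.0, 0.961, 0.277, 0.354], [-0.001, -0.277, 0.961, 0.369], [0.0, 0.0, 0.0, 1.0]]
```

View pics/w1.png

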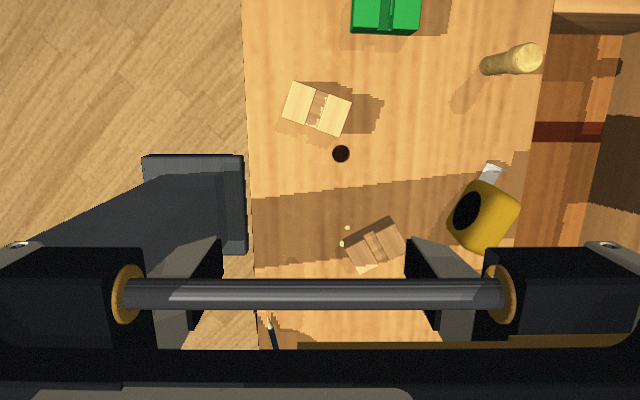

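The wrist view has world x to the right and y up. Block A is at about (316,109), block B at about (375,246) in shadow, and the green decoy at the top at (386,15). I'll measure both blocks' poses and their top heights.

```bash
cat >> h.py <<'E'
def cloud(c):
    h,w=c['depth'].shape; u,v=np.meshgrid(np.arange(w),np.arange(h)); uv=np.stack([u,v],-1).reshape(-1,2)
    o,d=ray(c,uv); return (o+d*c['depth'].reshape(-1,1)).reshape(h,w,3)
def block(c,u,v,zlo=0.018,zhi=0.05,r=45):
    P=cloud(c); m=np.zeros(P.shape[:2],np.uint8); sl=(slice(max(v-r,0),v+r),slice(u-r,u+r))
    m[sl]=((P[sl][...,2]>zlo)&(P[sl][...,2]<zhi)).astype(np.uint8)
    n,l,st,ce=cv2.connectedComponentsWithStats(m); k=1+np.argmax(st[1:,4]); mm=l==k
    q=P[mm]; zt=np.percentile(q[:,2],80); cnt=max(cv2.findContours(mm.astype(np.uint8),0,2)[0],key=cv2.contourArea)[:,0]
    box=cv2.minAreaRect((plane(c,cnt,zt)[:,:2]*1000).astype(np.float32)); return box,zt,ce[k]
E
python3 - <<'E'
from h import *
w=np.load('w1.npy',allow_pickle=True).item(); t=cam('top')
for u,v in((316,109),(375,246)):
    b,z,ce=block(w,u,v); print(b,z,ce)
for u,v in((226,225),(268,207)):
    b,z,ce=block(t,u,v,r=15); print('top',b,z,ce)
# colour-mask check in wrist view
for ua,ub in(((316,109),(226,225)),((375,246),(268,207))):
    print(tri(w,ua,t,ub))
E
```

```text
((412.7911682128906, 347.0264587402344), (35.94880294799805, 59.82261657714844), 70.46463012695312) 0.03076294680666446 [316.16086235 108.80348259]
((476.4801940917969, 204.0858154296875), (59.780941009521484, 41.017738342285156), 29.391407012939453) 0.03073470388678674 [375.56316348 247.07908705]
top ((387.68011474609375, 359.95965576171875), (24.684755325317383, 9.786989212036133), 69.49182891845703) 0.03379744334990335 [219.8 230.9]
top ((476.3354797363281, 196.6374969482422), (64.128662109375, 29.97722053527832), 28.777618408203125) 0.032995163953771514 [269.44067797 205.11016949]
(array([0.41346361, 0.34551577, 0.01284413]), np.float64(0.0033457981666165154))
(array([0.47713769, 0.19901456, 0.01256222]), np.float64(0.004297575963706137))
```

arm_command([
  [1,34,-40],
  [1,33,-40],
  [0,0,-30],
  [0,0,0],
], spin=[-8,-8,-3.5,0])

```text
time: 1.75
tool_pos: [0.4105, 0.3445, 0.2783]
tool_rot: [-3.136, 0.007, 1.234]
contact_force: [-1.4, 0.0, 0.4]
opening: 0.0918
grip_force: 0.0
```

```bash
python3 - <<'E'
from h import *
w=np.load('w1.npy',allow_pickle=True).item(); c=cam('wrist'); s=observe(); print(s['tool_pos'],s['tool_rot'])
u,v=[int(x[0]) for x in cv2.projectPoints(np.zeros((1,3)),np.zeros(3),np.zeros(3),c['K'],c['d'])[0].reshape(2,1)] if 0 else (0,0)
T=np.linalg.inv(np.array(c['world_from_camera'])); p=T@[.413,.347,.03,1]; p=cv2.projectPoints(np.array([[p[0],-p[1],-p[2]]]),np.zeros(3),np.zeros(3),c['K'],c['d'])[0].ravel(); print(p)
b,z,ce=block(c,int(p[0]),int(p[1]),zlo=.026,r=90); print(b,z,ce)
b1,z1,ce1=block(w,316,109,zlo=.026); print(b1,z1,ce1); print(tri(w,ce1,c,ce))
save(c,'w2')
E
```

```text
[0.41145467 0.34442803 0.28081338] [-3.13884078  0.00353868  1.23540523]
[318.79233307 205.82528159]
((429.766845703125, 341.6384582519531), (36.27369689941406, 23.947433471679688), 70.82257843017578) 0.03075195231934611 [344.21100917 204.79931193]
((395.84307861328125, 353.05755615234375), (36.028961181640625, 23.77664566040039), 70.79663848876953) 0.03088826818055711 [298.58561297 102.43059777]
(array([0.41423747, 0.3546641 , 0.07402209]), np.float64(0.03309812959447415))
```

arm_command([
  [0,0,-32],
  [0,0,-32],
  [0,0,-20],
  [0,0,-12],
  [0,0,0],
  [0,0,0],
], spin=[0,0,0,0,0,0])

```text
time: 2.4
tool_pos: [0.4133, 0.3441, 0.1877]
tool_rot: [3.14, -0.002, 1.232]
contact_force: [0.8, 0.3, 0.3]
opening: 0.0918
grip_force: 0.0
```

arm_command([
  [0,0,0],
  [0,0,0],
  [0,0,0],
  [0,0,0],
  [0,0,0],
], spin=[0,0,0,0,0], jaw=-1, squeeze=20)

```text
time: 2.9
tool_pos: [0.4128, 0.3438, 0.1863]
tool_rot: [3.141, -0.0, 1.231]
contact_force: [-0.1, 0.4, 0.7]
opening: 0.0601
grip_force: 20.0
```

arm_command([
  [0,0,30],
  [0,0,40],
  [0,0,40],
  [4,-30,10],
  [8,-40,0],
  [8,-40,0],
  [8,-40,0],
  [8,-40,0],
  [8,-40,0],
  [8,-40,0],
  [8,-40,0],
  [8,-40,0],
  [8,-40,0],
  [8,-40,0],
  [8,-40,0],
  [8,-40,0],
  [8,-40,0],
  [0,0,0],
  [0,0,0],
  [0,0,0],
], spin=[0,0,0,0,2.5,2.5,2.5,2.5,2.5,2.5,2.5,2,0,0,0,0,0,0,0,0])

```text
time: 4.9
tool_pos: [0.5205, -0.2054, 0.3058]
tool_rot: [-3.141, -0.001, 1.572]
contact_force: [-0.4, 0.6, 0.0]
opening: 0.0603
grip_force: 20.0
```

```bash
python3 - <<'E'
from h import *
c=cam('wrist'); s=observe(); print(s['time'],s['tool_pos'],s['tool_rot'],s['opening'],s['qpos'].round(2))
save(c,'w3'); np.save('w3.npy',c,allow_pickle=True)
E
```

```text
4.95 [ 0.52055789 -0.20504863  0.30597685] [-3.14092736e+00 -6.31630469e-04  1.57245235e+00] 0.06004755564256487 [-0.51  0.5   1.57  0.    1.08 -0.51]
```

View pics/w3.png

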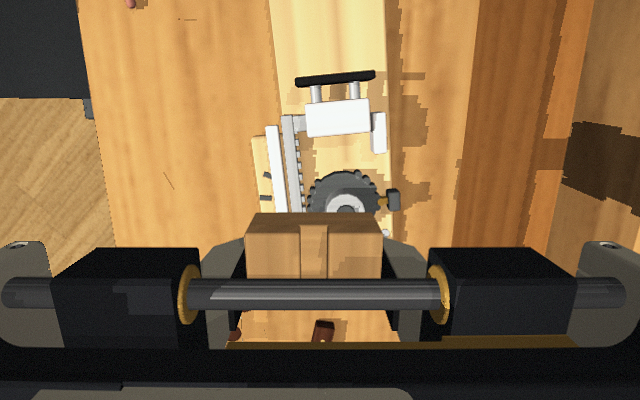

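The view shows the pad face at (335,78) tilted a few degrees and the pivot wheel at (347,207). The end stop is out of view above. I'll shift +y and up to see the row.

arm_command([
  [0,40,25],
  [0,40,25],
  [0,30,20],
  [0,0,0],
  [0,0,0],
  [0,0,0],
], spin=[0,0,0,0,0,0])

```text
time: 5.55
tool_pos: [0.5205, -0.0963, 0.3753]
tool_rot: [-3.14, -0.0, 1.572]
contact_force: [-0.5, 0.0, -1.0]
opening: 0.0599
grip_force: 20.0
```

```bash
python3 - <<'E'
from h import *
c=cam('wrist'); s=observe(); print(s['time'],s['tool_pos'],s['tool_rot'])
np.save('w4.npy',c,allow_pickle=True)
cv2.imwrite('pics/w4.png',cv2.resize(c['img'][0:290,130:520],(780,580))[:,:,::-1])
E
```

```text
5.6 [ 0.5205278  -0.09670282  0.37513393] [-3.13996182e+00 -2.97742781e-04  1.57083962e+00]
```

View pics/w4.png

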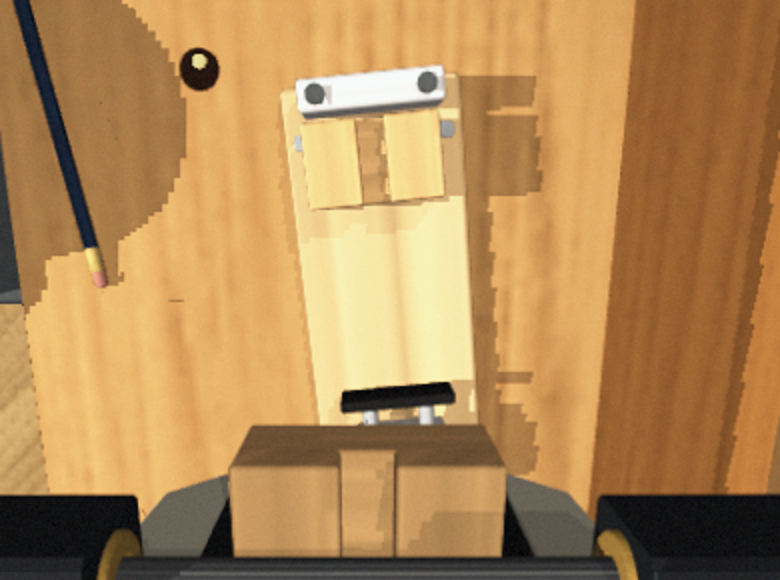

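The crop shows the stop with its front edge at crop (303,115)–(445,103), block_first just in front of it, the pad at (398,398), and the free base between them. Everything is turned a few degrees. I'll measure it.

```bash
cat > m.py <<'E'
from h import *
def rect(c,P,crop,zlo,zhi,dark=None):
    u0,v0,u1,v1=crop; m=np.zeros(P.shape[:2],np.uint8); z=P[...,2]; k=(z>zlo)&(z<zhi)
    m[v0:v1,u0:u1]=k[v0:v1,u0:u1]
    zt=np.median(z[m>0]); cs=[x for x in cv2.findContours(m,0,2)[0] if cv2.contourArea(x)>40]
    q=np.concatenate([plane(c,x[:,0],zt)[:,:2] for x in cs])*1000
    return zt,cv2.minAreaRect(q.astype(np.float32))
E
python3 - <<'E'
from m import *
c=np.load('w4.npy',allow_pickle=True).item();P=cloud(c)
print('stop',rect(c,P,(272,30,360,56),.034,.045))
print('first',rect(c,P,(275,54,360,108),.036,.05))
print('pad',rect(c,P,(295,188,362,204),.028,.06))
for u,v in((315,45),(295,80),(340,80),(300,140),(330,150),(330,197)): print((u,v),P[v,u].round(4))
# base edges via z>0.006
for v in range(110,190,10):
    r=P[v,255:390]; k=np.where((r[:,2]>.006))[0]; print(v,r[k[0]].round(4),r[k[-1]].round(4))
# held block top
T=observe()['tool_pos']; print('held',rect(c,P,(235,215,395,280),.15,.3)); print(P[260,290],P[215:280,265].round(3)[::8])
E
```

```text
stop (np.float64(0.03819849199612543), ((520.5833129882812, 25.689266204833984), (63.74122619628906, 13.715786933898926), 5.4078545570373535))
first (np.float64(0.04215735313539662), ((521.720703125, -3.210102081298828), (59.95144271850586, 36.16774368286133), 5.978230953216553))
pad (np.float64(0.036610285924164265), ((533.795654296875, -112.70925903320312), (55.26219177246094, 8.612038612365723), 3.571986675262451))
(315, 45) [0.5205 0.0254 0.0373]
(295, 80) [ 0.5033 -0.0035  0.0428]
(340, 80) [ 0.5422 -0.0033  0.0413]
(300, 140) [ 0.5059 -0.0582  0.0122]
(330, 150) [ 0.5358 -0.068   0.0121]
(330, 197) [ 0.5355 -0.1112  0.0321]
110 [ 0.4848 -0.0293  0.0115] [ 0.5673 -0.0292  0.0119]
120 [ 0.4856 -0.0388  0.0117] [ 0.5689 -0.0388  0.0101]
130 [ 0.4863 -0.0485  0.0112] [ 0.5691 -0.0484  0.0112]
140 [ 0.5195 -0.0212  0.3556] [ 0.5707 -0.0583  0.0101]
150 [ 0.4877 -0.0683  0.0104] [ 0.571  -0.0682  0.0108]
160 [ 0.4896 -0.0783  0.0115] [ 0.5724 -0.0783  0.0105]
170 [ 0.4903 -0.0886  0.0111] [ 0.5195 -0.0212  0.3556]
180 [ 0.491  -0.0993  0.01  ] [ 0.5743 -0.0989  0.011 ]
held (np.float64(0.21869406478645803), ((519.9125366210938, -82.15914154052734), (70.7775650024414, 30.041610717773438), 0.09598342329263687))
[ 0.50932079 -0.08725754  0.21997311] [[ 0.496 -0.075  0.195]
 [ 0.497 -0.075  0.206]
 [ 0.499 -0.075  0.217]
 [ 0.499 -0.078  0.22 ]
 [ 0.499 -0.082  0.219]
 [ 0.498 -0.085  0.219]
 [ 0.498 -0.089  0.22 ]
 [ 0.498 -0.093  0.219]
 [ 0.507 -0.065  0.276]]
```

arm_command([
  [4,24,-40],
  [3,22,-40],
  [0,0,-40],
  [0,0,-30],
  [0,0,-12],
  [0,0,-8],
  [0,0,0],
  [0,0,0],
  [0,0,0],
], spin=[3,2.4,0,0,0,0,0,0,0])

```text
time: 6.5
tool_pos: [0.5282, -0.0505, 0.2074]
tool_rot: [3.139, 0.001, 1.665]
contact_force: [0.1, -0.2, -0.4]
opening: 0.0598
grip_force: 20.0
```

arm_command([
  [0,0,-4],
  [0,0,-3],
  [0,0,0],
  [0,0,0],
  [0,3,0],
  [-1,3,0],
  [0,3,0],
  [0,3,0],
  [0,2,0],
  [0,0,0],
  [0,0,0],
], spin=[0,0,0,0,0,0,0,0,0,0,0])

```text
time: 7.6
tool_pos: [0.5268, -0.0375, 0.1992]
tool_rot: [-3.141, 0.003, 1.666]
contact_force: [-1.8, -11.3, -0.5]
opening: 0.06
grip_force: 20.0
```

arm_command([
  [0,0,0],
  [0,0,0],
  [0,0,0],
  [0,0,0],
], spin=[0,0,0,0], jaw=1)

```text
time: 8.0
tool_pos: [0.5268, -0.036, 0.1991]
tool_rot: [3.141, -0.0, 1.666]
contact_force: [-0.4, 0.4, 0.4]
opening: 0.0872
grip_force: 0.0
```

arm_command([
  [0,0,25],
  [0,0,45],
  [0,0,45],
  [0,0,45],
  [-2,35,0],
  [-4,45,0],
  [-4,45,0],
  [-5,45,0],
  [-5,40,0],
  [-5,40,0],
  [0,0,0],
  [0,0,0],
], spin=[0,0,0,0,4,4,4,4,4,4,0,0])

```text
time: 9.2
tool_pos: [0.5014, 0.2145, 0.3589]
tool_rot: [-3.141, 0.0, 2.086]
contact_force: [-0.1, -1.2, 0.3]
opening: 0.0914
grip_force: 0.0
```

```bash
python3 - <<'E'
from h import *
c=cam('wrist'); s=observe(); print(s['time'],s['tool_pos'],s['tool_rot'],s['opening'],s['qpos'].round(2))
save(c,'w5'); np.save('w5.npy',c,allow_pickle=True)
P=cloud(c); m=((P[...,2]>.026)&(P[...,2]<.05)&(c['img'][...,1]<1.3*c['img'][...,0])).astype(np.uint8); m[270:]=0
n,l,st,ce=cv2.connectedComponentsWithStats(m)
for k in range(1,n):
    if st[k,4]>60: q=P[l==k]*1000; print(ce[k].round(),st[k,4],cv2.minAreaRect(q[:,:2].astype(np.float32)),np.median(q[:,2]))
E
```

```text
9.25 [0.50165115 0.21355177 0.35893413] [-3.14118843e+00  3.21820762e-04  2.08441079e+00] 0.0918402305521085 [ 0.26  0.42  1.54 -0.    1.18 -0.25]
[499.  60.] 284 ((582.0557861328125, 385.65838623046875), (7.48530912399292, 17.92703628540039), 44.5843620300293) 36.398825430181525
[266. 185.] 1009 ((462.3319091796875, 192.60195922851562), (24.170650482177734, 36.348976135253906), 30.17823600769043) 30.25171901241913
[305. 185.] 1004 ((493.4888916015625, 210.39915466308594), (23.514877319335938, 36.408992767333984), 29.092880249023438) 30.25422312353898
[396. 193.] 523 ((568.978759765625, 245.56661987304688), (63.63072204589844, 6.52695894241333), 66.42003631591797) 39.043715486841045
```

Block B measures (477.9, 201.5) mm at 29.7°, with its top at 30 mm in both wrist views. The open fingers clear the tape measure by over 20 mm.

arm_command([
  [-12,-6,-30],
  [-11.5,-6,-35],
  [0,0,-35],
  [0,0,-35],
  [0,0,-20],
  [0,0,-10],
  [0,0,-7],
  [0,0,0],
  [0,0,0],
  [0,0,0],
], spin=[0.2,0,0,0,0,0,0,0,0,0], jaw=0.75)

```text
time: 10.25
tool_pos: [0.4787, 0.2018, 0.1881]
tool_rot: [3.14, 0.001, 2.088]
contact_force: [1.0, 0.2, 0.1]
opening: 0.0803
grip_force: 0.0
```

arm_command([
  [0,0,-2],
  [0,0,0],
  [0,0,0],
  [0,0,0],
  [0,0,0],
], spin=[0,0,0,0,0], jaw=-1, squeeze=20)

```text
time: 10.75
tool_pos: [0.4783, 0.2018, 0.1852]
tool_rot: [3.141, 0.0, 2.088]
contact_force: [-0.3, 0.2, 1.1]
opening: 0.0603
grip_force: 20.0
```

arm_command([
  [0,0,30],
  [0,0,40],
  [0,0,40],
  [4,-25,40],
  [6,-40,0],
  [7,-40,0],
  [7,-40,0],
  [7,-40,0],
  [7,-40,0],
  [7,-35,0],
  [7,-22,0],
  [0,0,0],
  [0,0,0],
  [0,0,0],
], spin=[0,0,0,0,-4,-4,-4,-4,-4,-4,-0.2,0,0,0])

```text
time: 12.15
tool_pos: [0.5299, -0.0794, 0.3349]
tool_rot: [-3.141, -0.001, 1.666]
contact_force: [-0.2, -0.0, -0.3]
opening: 0.0599
grip_force: 20.0
```

```bash
python3 - <<'E'
from m import *
c=cam('wrist'); s=observe(); print(s['time'],s['tool_pos'],s['tool_rot'],s['opening'])
cv2.imwrite('pics/w6.png',cv2.resize(c['img'][0:290,130:520],(780,580))[:,:,::-1])
P=cloud(c); m=((P[...,2]>.03)&(P[...,2]<.05)).astype(np.uint8)
n,l,st,ce=cv2.connectedComponentsWithStats(m)
for k in range(1,n):
    if st[k,4]>100: q=P[l==k]*1000; print(ce[k].round(),st[k,4],cv2.minAreaRect(q[:,:2].astype(np.float32)),np.median(q[:,2]))
h=(P[...,2]>.12)&(P[...,2]<s['tool_pos'][2]-.145); h[:, :250]=0;h[:,400:]=0; q=P[h]; print('held front',q[:,1].max(),np.percentile(q[:,2],90))
E
```

```text
12.2 [ 0.52999701 -0.07917937  0.33498919] [-3.14112530e+00 -4.35268337e-04  1.66687239e+00] 0.059603024285464726
[315. 106.] 8941 ((524.1920166015625, -9.982280731201172), (63.88054656982422, 86.2369384765625), 5.31907320022583) 41.73284671647032
[306. 329.] 1221 ((522.1614990234375, -213.88320922851562), (72.53190612792969, 28.268651962280273), 15.96020221710205) 40.86815897254048
held front -0.05860919000446228 0.1805022976719944
```

View pics/w6.png

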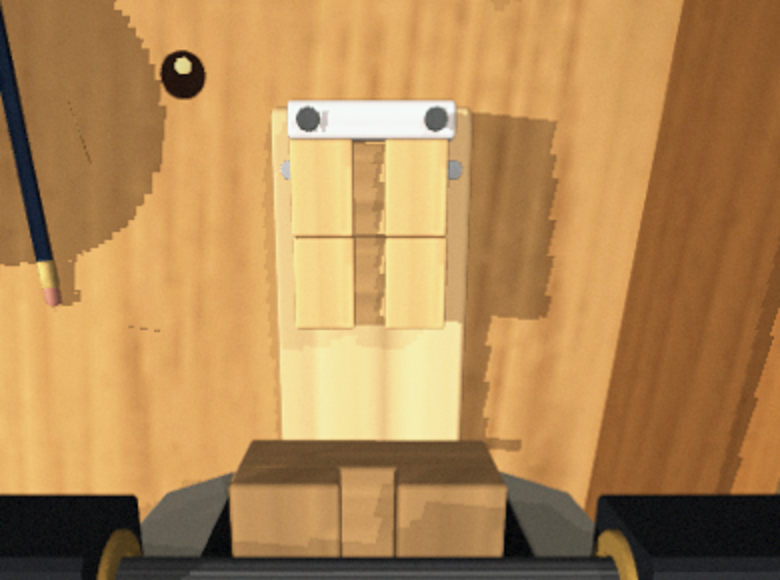

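The row of two is tight against the stop, with block A's rear edge at crop v≈327 and the grooves aligned. Block B is held square. I'll lower it 8 mm behind and push it in.

arm_command([
  [0,0,-35],
  [0,0,-40],
  [0,0,-30],
  [0,0,-15],
  [0,0,-9],
  [0,0,0],
  [0,0,0],
  [0,0,0],
], spin=[0,0,0,0,0,0,0,0])

```text
time: 13.0
tool_pos: [0.5307, -0.0802, 0.2073]
tool_rot: [3.139, 0.001, 1.666]
contact_force: [-0.1, -0.6, -0.2]
opening: 0.0601
grip_force: 20.0
```

arm_command([
  [0,0,-5],
  [0,0,-3],
  [0,0,0],
  [0,0,0],
  [0,3,0],
  [-1,3,0],
  [0,2,0],
  [0,2,0],
  [0,0,0],
  [0,0,0],
], spin=[0,0,0,0,0,0,0,0,0,0])

```text
time: 14.0
tool_pos: [0.5293, -0.0703, 0.1982]
tool_rot: [3.141, 0.0, 1.666]
contact_force: [0.0, -1.0, -0.6]
opening: 0.0595
grip_force: 20.0
```

arm_command([
  [0,1,0],
  [0,0,0],
  [0,0,0],
], spin=[0,0,0])

```text
time: 14.3
tool_pos: [0.5293, -0.07, 0.1982]
tool_rot: [3.141, 0.001, 1.666]
contact_force: [-0.7, -5.6, -0.7]
opening: 0.06
grip_force: 20.0
```

arm_command([
  [0,0,0],
  [0,0,0],
  [0,0,0],
  [0,0,0],
  [0,0,25],
  [0,0,40],
  [0,0,40],
  [0,0,45],
], spin=[0,0,0,0,0,0,0,0], jaw=1)

```text
time: 15.1
tool_pos: [0.5289, -0.069, 0.3491]
tool_rot: [-3.14, -0.001, 1.666]
contact_force: [1.1, -0.9, -0.5]
opening: 0.092
grip_force: 0.0
```

arm_command([
  [-4,-15,0],
  [-5,-17,0],
  [-5,-17,0],
  [-5,-17,0],
  [-5,-17,0],
  [-5,-17,0],
  [-5,-17,0],
  [-5,-17,0],
  [-5,-17,0],
  [-5,-16,0],
  [-6,-15,0],
  [0,0,0],
  [0,0,0],
  [0,0,0],
], spin=[-8.2,-8.2,-8.2,-8.2,-8.2,-8.2,-8.2,-8.2,-8.2,-8.2,-8,0,0,0])

```text
time: 16.5
tool_pos: [0.4744, -0.2506, 0.3481]
tool_rot: [-3.141, 0.0, 0.098]
contact_force: [0.1, 0.6, -0.9]
opening: 0.0921
grip_force: 0.0
```

```bash
python3 - <<'E'
from m import *
c=cam('wrist'); s=observe(); print(s['time'],s['tool_pos'],s['tool_rot'],s['opening'],s['qpos'].round(2))
save(c,'w7'); np.save('w7.npy',c,allow_pickle=True)
P=cloud(c)
m=((P[...,2]>.085)&(P[...,2]<.11)).astype(np.uint8)
n,l,st,ce=cv2.connectedComponentsWithStats(m)
for k in range(1,n):
    if st[k,4]>60: q=P[l==k]*1000; print(ce[k].round(),st[k],cv2.minEnclosingCircle(q[:,:2].astype(np.float32)),np.median(q[:,2]))
t=cam('top');P=cloud(t)
m=((P[...,2]>.02)&(P[...,2]<.06)).astype(np.uint8); m[:,:314]=0;m[:,364:]=0;m[:165]=0;m[210:]=0
print(rect(t,P,(312,165,364,210),.03,.06))
E
```

```text
16.55 [ 0.47448906 -0.25051988  0.34808324] [-3.14137966e+00 -2.43090510e-05  9.74169678e-02] 0.09159703926136133 [-0.63  0.41  1.58  0.    1.15  0.84]
[315. 207.] [303 195  26  26 520] ((474.9205017089844, -251.56851196289062), 9.478276252746582) 97.08981033788086
[599. 237.] [564 226  68  24 802] ((464.82257080078125, -468.83868408203125), 23.612699508666992) 94.41305725213104Traceback (most recent call last):
  File "<stdin>", line 11, in <module>
  File "m.py", line 6, in rect
    q=np.concatenate([plane(c,x[:,0],zt)[:,:2] for x in cs])*1000
      ~~~~~~~~~~~~~~^^^^^^^^^^^^^^^^^^^^^^^^^^^^^^^^^^^^^^^^
ValueError: need at least one array to concatenate
```

View pics/w7.png

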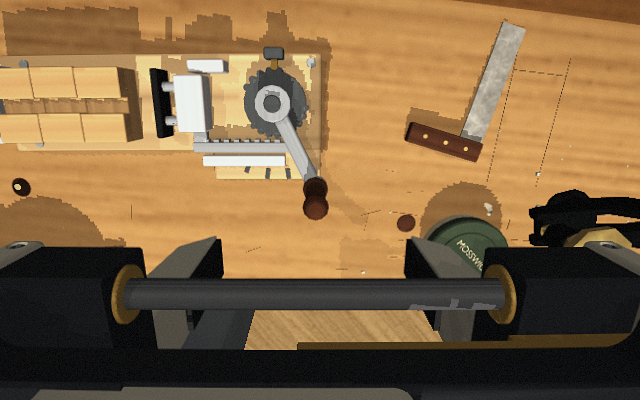

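The view shows the row of three tight on the left, the pivot ring at (273,102), the post top at (315,207) and the click marks near (247–290,172). The post is at (474.9, -251.6) mm. I'll check the pivot and marks, then descend.

```bash
python3 - <<'E'
from m import *
c=np.load('w7.npy',allow_pickle=True).item()
P=cloud(c); print('pivot ring',P[102,262].round(4),P[102,284].round(4),P[92,273].round(4),P[112,273].round(4))
g=c['img'].astype(int).sum(2); m=((g<260)&(P[...,2]>.008)&(P[...,2]<.025)).astype(np.uint8); m[:160]=0;m[185:]=0;m[:,:225]=0;m[:,305:]=0
n,l,st,ce=cv2.connectedComponentsWithStats(m)
piv=np.array([542.9,-210.1])
for k in range(1,n):
    if st[k,4]>8:
        q=plane(c,[ce[k]],.013)[0,:2]*1000; d=q-piv; print(ce[k].round(),st[k,4],q.round(1),np.hypot(*d).round(1),'lever val',(np.pi+.45+.094-np.arctan2(d[1],d[0])%(2*np.pi)).round(3))
E
```

```text
pivot ring [ 0.5434 -0.2019  0.0419] [ 0.5451 -0.2194  0.041 ] [ 0.5519 -0.2103  0.0431] [ 0.5366 -0.2115  0.0451]
[247. 168.] 11 [ 482.  -186.8] 65.2 lever val 0.909
```

arm_command([
  [0.5,-1,-30],
  [0,0,-35],
  [0,0,-30],
  [0,0,-15],
  [0,0,-10],
  [0,0,0],
  [0,0,0],
  [0,0,0],
], spin=[0,0,0,0,0,0,0,0])

```text
time: 17.4
tool_pos: [0.4752, -0.2524, 0.2292]
tool_rot: [3.14, -0.002, 0.095]
contact_force: [-0.4, 0.1, -0.5]
opening: 0.0917
grip_force: 0.0
```

arm_command([
  [0,0,0],
  [0,0,0],
  [0,0,0],
  [0,0,0],
  [0,0,0],
  [0,0,0],
], spin=[0,0,0,0,0,0], jaw=-1, squeeze=25)

```text
time: 18.0
tool_pos: [0.4747, -0.2523, 0.2281]
tool_rot: [3.142, 0.0, 0.095]
contact_force: [-0.4, 0.5, 0.9]
opening: 0.0485
grip_force: 0.0
```

arm_command([
  [0,0,0],
  [0,0,0],
  [0,0,0],
  [0,0,0],
  [0,0,0],
], spin=[0,0,0,0,0])

```text
time: 18.5
tool_pos: [0.4747, -0.2521, 0.2281]
tool_rot: [-3.141, 0.0, 0.095]
contact_force: [-0.2, 2.0, -0.0]
opening: 0.0166
grip_force: 25.0
```

arm_command([
  [-3,5,0],
  [-2.5,5.7,0],
  [-2,5.7,0],
  [-1.7,5.7,0],
  [-1.2,5.9,0],
  [-0.8,5.9,0],
  [-0.3,6,0],
  [0,6,0],
  [0.6,6,0],
  [1,5.9,0],
  [0,0,0],
  [0,0,0],
], spin=[0,0,0,0,0,0,0,0,0,0,0,0])

```text
time: 19.7
tool_pos: [0.4646, -0.1943, 0.2282]
tool_rot: [3.141, 0.0, 0.095]
contact_force: [0.0, -5.2, -1.8]
opening: 0.0168
grip_force: 25.0
```

arm_command([
  [0.7,3,0],
  [0.9,3,0],
  [1,3,0],
  [0.9,2.7,0],
  [0,0,0],
  [0,0,0],
  [0,0,0],
  [0,0,0],
], spin=[0,0,0,0,0,0,0,0])

```text
time: 20.5
tool_pos: [0.4679, -0.183, 0.2282]
tool_rot: [3.141, 0.001, 0.095]
contact_force: [-0.8, -7.5, -1.4]
opening: 0.017
grip_force: 25.0
```

```bash
python3 - <<'E'
from m import *
s=observe(); p=s['tool_pos'][:2]*1000-np.array([543.2,-210.3]); print(s['tool_pos'],s['contact_force'],s['grip_force'],s['opening'],'r',np.hypot(*p),'v',np.pi+.544-np.arctan2(p[1],p[0])%(2*np.pi))
c=cam('wrist'); t=cam('scene')
o=np.vstack([cv2.resize(c['img'][20:270,0:480],(576,300)),cv2.resize(t['img'][160:290,260:510],(576,300))]); cv2.imwrite('pics/f1.png',o[:,:,::-1])
E
```

```text
[ 0.46788651 -0.18298234  0.22815384] [-0.76176901 -7.45645323 -1.35668941] 25.000021090640985 0.017030369619751202 r 80.11476724660749 v 0.8919608147595195
```

View pics/f1.png

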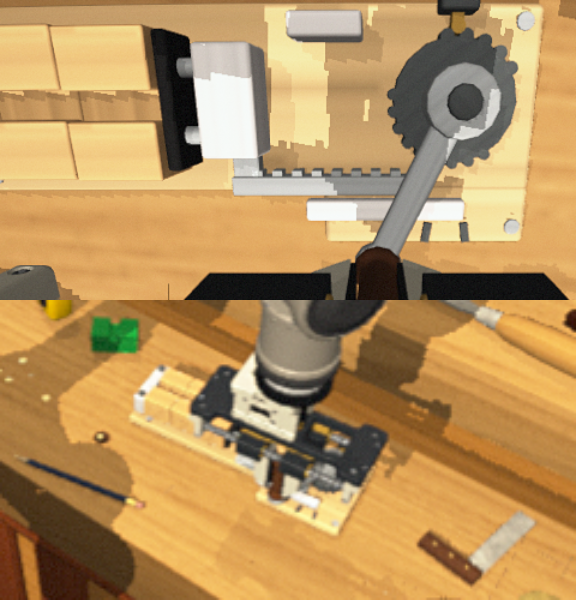

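The pad presses on the last block, and the lever is past two visible marks and over the third, at a reading of about 0.89 rad. The post is gripped and carries about 7.5 N, so I'm handing in.

```bash
python3 -c "
from cell import *
print(hand_in())"
```

```text
the job is handed in; nothing more can be done
None
```

The job is handed in: both loose blocks sit tight in the row against the stop, and the gripper is holding the lever by its post at the third click (about 0.89 rad), with the pad against the row; the hand-in returned no verdict.

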